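# Dial the lot number and work the marking valve

### The job

Set the lot marker on the printing table to 4-5-2, reading left to right as seen from the robot: roll the left and the right star wheel until the face with that many dots lies level on top, without disturbing the middle wheel, which already shows its 5. Only when the number is right, push the air valve's spring-centred lever over to its stop on the side away from the robot, hold it there for two seconds, and let it spring back to the middle. Leave the things lying about on the table where they are.

Things in the scene. Friction and masses are not known exactly. Their poses are not given: they have to be found in the camera images.
- marker: Lot marker, fixed: grey box 160 (x) x 250 (y) x 60 mm high on a dark 190 x 260 mm foot plate. Origin: centre of its underside, on the table; z up, x away from the robot, y to the robot's left. Three light wooden star wheels sit on one axle along y, 85 mm up and 70 mm apart, half sunk in the box; between and beside them at y = +-35, +-105 mm stand 8 mm bearing plates, up to 100 mm high.
- axle_left (a point): Centre of the left wheel (y = +70 mm in the marker's frame), fixed to the marker. Each wheel is 34 mm wide: a six-sided drum with flat faces 30 mm from the axle (corners 35 mm) and a radial fin 8 mm thick at each corner, reaching 52 mm from the axle. Closed fingers dipped between two fins can push a fin along. With a number level on top, the fins beside it stand 30 deg either side of vertical.
- axle_middle (a point): Centre of the middle wheel, fixed to the marker. The six faces of each wheel carry 1 to 6 black dots, in order; the number set is the face on top (115 mm above the table when level). The next higher number follows on the robot's side, so rolling the top away from the robot raises the number.
- axle_right (a point): Centre of the right wheel (y = -70 mm in the marker's frame), fixed to the marker. All wheels turn stiffly (0.10 N m, 2 to 3 N at the fins), have no detents and stay where they are left.
- wheel_left (a joint): Angle of the left wheel, 1.047 rad (60 deg) per number: 0 = 1 on top, 1.047 = 2, 2.094 = 3, 3.142 = 4, 4.189 = 5, 5.236 = 6; end stops at -0.10 and 5.34 rad. It grows as the wheel's top rolls away from the robot (marker's +x). Starts near 2 or 3, usually askew; must come to 4.
- wheel_middle (a joint): Angle of the middle wheel, same scale. It starts on 5 and must stay there.
- wheel_right (a joint): Angle of the right wheel, same scale and direction as the left. Starts near 3 or 4, usually askew; must come to 2.
- valve: Air valve, fixed, left or right of the marker: aluminium block 90 (x) x 70 (y) x 45 mm on a dark 130 x 90 mm foot plate, two ears up to 62 mm. Origin: centre of its underside; z up, x away from the robot, y left. Its lever stands up from a pivot 50 mm above the origin and swings along x: a 12 mm steel rod with a black 32 mm ball, centre 110 mm from the pivot.
- lever (a joint): Angle of the lever: 0 upright (where its spring holds it), positive towards the valve's +x (away from the robot); stops at +0.52 and -0.52 rad. The spring gives 1.2 N m per rad (about 6 N at the ball when fully over).
- lever_ball (a point): Centre of the lever's ball; moves with the lever, 160 mm above the table when the lever is upright.
- tin: Bystander: closed tin, 90 mm diameter, 110 mm high, standing on the side of the marker where the valve is not. Origin: centre of its underside.
- bowl: Bystander: blue bowl, 124 mm across, 60 mm high, beyond the marker. Origin: centre of its underside.
- brush: Bystander: brush 170 mm long, lying flat between the robot and the marker.
- spatula: Bystander: spatula 200 mm long, lying flat beyond the marker.
- jar: Bystander: amber jar, 68 mm diameter, 85 mm high, beyond the marker. Origin: centre of its underside.
- block: Bystander: dark wooden block 90 x 60 x 45 mm high, between the robot and the marker, to the left. Origin: centre of its underside.
There are look-alikes about, which are no part of the job. What is shaped like the valve but green is not meant.

How it is judged (in metres and radians):
On the way, in this order (a step that is already met when the one before it is completed fails the run):
1. the wheels read 4-5-2, with the lever not yet pushed (value of joint wheel_left between 2.962 and 3.322 rad and value of joint wheel_middle between 3.939 and 4.439 rad and value of joint wheel_right between 0.867 and 1.227 rad and value of joint lever below 0.25 rad), for 0.2 s.
2. with the number still 4-5-2, the lever is held over, away from the robot (past 0.38 rad), for at least 1 s (value of joint wheel_left between 2.962 and 3.322 rad and value of joint wheel_middle between 3.939 and 4.439 rad and value of joint wheel_right between 0.867 and 1.227 rad and value of joint lever above 0.38 rad), for 1 s.
At the end, for the whole second after the job is handed in: The left wheel stands within 0.18 rad (10 deg) of 4, the middle one within 0.25 rad of 5, the right one within 0.18 rad of 2, and the lever is back within 0.1 rad of the middle, all at rest (value of joint wheel_left between 2.962 and 3.322 rad and value of joint wheel_middle between 3.939 and 4.439 rad and value of joint wheel_right between 0.867 and 1.227 rad and value of joint lever between -0.1 and 0.1 rad and velocity of joint wheel_left between -0.1 and 0.1 rad/s and velocity of joint wheel_right between -0.1 and 0.1 rad/s and velocity of joint lever between -0.1 and 0.1 rad/s); the robot touches nothing.
It fails at once if the middle wheel is turned (more than 0.25 rad off its 5) (not (value of joint wheel_middle between 3.939 and 4.439 rad)).
It fails at once if the lever is pushed away (past 0.25 rad) while the number is not 4-5-2 (value of joint lever above 0.25 rad and not (value of joint wheel_left between 2.962 and 3.322 rad and value of joint wheel_middle between 3.939 and 4.439 rad and value of joint wheel_right between 0.867 and 1.227 rad)).
It fails at once if a bystander is moved more than 30 mm (distance of any of tin, bowl, brush, spatula, jar, block from where it was at the start of the episode above 0.03 m).
It also fails if it takes over 67 s, if anything falls off the work surface, if the arm or the gripper's body presses on something with over 40 N, if the wrist force passes 120 N, or if a joint passes its speed limit or range.

### The arm

A 6-joint arm with a two-finger parallel gripper is mounted at the origin on the work surface. World frame = base frame: x ahead of the robot, y to its left, z up, the work surface at z = 0. Lengths are in mm, angles in rad, forces in N, time in s.
With the tool pointing down it reaches from about 325 to 775 mm from the base axis. Payload 5.5 kg.
Tool frame: the origin (TCP) lies at the very end of the fingers, on their centre line; the grasp point (between the pads) lies 19 mm behind it; z points along the fingers, y is the line along which they close (so a half turn about z gives the same grasp; the last joint's range is limited). The gripper opens to 85 mm and grips with 20 to 120 N. Pads are 22 mm wide; open, the fingers measure 114 mm over their backs; the gripper's body (76 mm by 85 mm) begins 54 mm behind the grasp point. The pads swing forward as they close: fully open they stand 13 mm farther back than shut.
Start: joints at [1.265, 0.091, 1.231, -0, 1.82, -0.057], TCP at [147.748, 581.538, 196.375] pointing down, gripper open.
Joint ranges: [-2.87, 2.87], [-0.86, 2.18], [0.17, 2.46], [-1.51, 4.65], [0.06, 2.69], [-2.65, 2.65]. Speed limits (rad/s): [2.57, 2.57, 3.01, 3.14, 3.14, 3.14].

### API

Orientations are given as a unit quaternion [x, y, z, w].
In Python, from workcell import r gives the robot as it stands.
- The arm moves only by the tool play_rows, never from a script. Its arguments are lists of equal length, an entry for each row: "xyz": the shift along the world's x, y, z in m, a list of three; "rotation": the turn, a rotation vector about the world's x, y, z in degrees, a list of three. In form: {"xyz": [[dx, dy, dz], ...], "rotation": [[rx, ry, rz], ...]}. A call has 1 to 5 rows; each row is the pose to reach, as a shift and turn from the pose commanded when the call began; what a row does not reach only later rows make up. A row lasts 1/10 s, in which the tool goes at most 50 mm and 8.59 degrees, less where a joint would pass 70% of its speed; a pose out of reach is approached as far as the arm can. A call with a gripper value outside its range is refused whole. "claw" is the gripper's target within -1 to 1 (shut at 1, half-way at 0, fully open at -1), set as the call begins (left out, the last holds). The fingers move at their own pace and stop on an object; "grip_force" is the grip in N (left out, the last holds). Time passes only in rows, so rows that repeat a pose let the fingers close. It gives the time, the measured TCP pose, the force, the opening and the grip force at its end, in the units of the state.
- r.get_state(): the state, without advancing time (a new reading comes with each control period).
- r.snapshot(name): name is "side" or "top"; returns a dict with "image" (384x512x3 uint8, red, green, blue), "K" (3x3 intrinsics, pixels), "origin" and "rotation" of the camera in the world. Camera axes: x right, y down, z forward; pixel columns grow to the right and rows downward; lengths in mm; the calibration is good to about 2 mm. A picture is of the moment at which its call begins. There is no depth.
- r.hand_in(): hands the job in; it is judged then, once.
The state is a dict: "clock": time; "q": joint angles; "dq": joint speeds; "joint_efforts": joint torques, N m; "tcp_pos": TCP position; "tool_rot": TCP orientation; "ft_force": force on the tool from outside, world axes, zero at the start; "ft_torque": the same for the moment, N m; "opening": finger opening in mm; "finger_force": force on a finger pad.
Only numpy, scipy, OpenCV 4.12 (cv2) and the standard library are available. Lean on these libraries where they do the work, as an engineer would, in place of code of your own. Each camera call takes 0.05 s, during which the arm holds its last target. There are 200 camera calls.

## Working session

There is one attempt and no reset: what is moved stays moved. The work goes in short steps, Python scripts to look and compute and a tool call to move; the robot and the scene stay as the last step left them, time stands still between calls to the robot, and variables do not carry over. Pictures are saved under pics/ and viewed, at most 10 in all, crops included, and the job is handed in when it is done.

Besides the shell and the picture viewer there is one more tool, called after "Request:" as name(argument=value, ...), one argument or row to a line, values as JSON. play_rows: Moves the arm, as the interface text tells. Its arguments: {"type":"object","properties":{"xyz":{"type":"array","items":{"type":"array","items":{"type":"number"}}},"rotation":{"type":"array","items":{"type":"array","items":{"type":"number"}}},"claw":{"type":"number"},"grip_force":{"type":"number"}},"required":["xyz","rotation"]}

```bash
ls; mkdir -p pics; cat > h.py <<'E'
import numpy as np,cv2
from workcell import r
def snap(n,f,crop=None,s=1):
    d=r.snapshot(n); np.savez('cal_'+n,K=d['K'],o=d['origin'],R=d['rotation'])
    im=d['image'][:,:,::-1]
    cv2.imwrite('full_'+n+'.png',im)
    if crop: x0,y0,x1,y1=crop; im=im[y0:y1,x0:x1]
    im=cv2.resize(im,None,fx=s,fy=s,interpolation=cv2.INTER_CUBIC); cv2.imwrite('pics/'+f,im)
def ray(n,u,v,z):
    c=np.load('cal_'+n+'.npz'); d=c['R']@np.linalg.inv(c['K'])@[u,v,1]; o=c['o'].ravel()
    return o+d*(z-o[2])/d[2]
def proj(n,p):
    c=np.load('cal_'+n+'.npz'); q=c['K']@(c['R'].T@(np.array(p)-c['o'].ravel())); return q[:2]/q[2]
E
python3 - <<'E'
from h import *
snap('top','top1.png',None,1.5);snap('side','side1.png',None,1.5)
for n in('top','side'):
    c=np.load('cal_'+n+'.npz');print(c['K'],c['o'],c['R'])
s=r.get_state();print(s)
E
```

```text
pics
[[412.17895253   0.         257.64404644]
 [  0.         412.17895253 189.64387353]
 [  0.           0.           1.        ]] [ 392.75286944  -27.01632073 1163.46702666] [ 0.71191339 -0.69708416  0.05695829 -0.06331471]
[[457.7518876    0.         262.85342515]
 [  0.         457.7518876  188.73935203]
 [  0.           0.           1.        ]] [ 130.69750565 -894.14917525  801.98612729] [ 0.86508762 -0.19959095  0.10245164 -0.44865413]
{'clock': 0.1, 'q': array([ 1.26530106e+00,  9.17847477e-02,  1.23176749e+00,  2.91457421e-05,
        1.81981055e+00, -5.66743066e-02]), 'dq': array([ 3.28055997e-04, -2.92600263e-04, -3.20845262e-03,  9.38767967e-05,
       -2.24060922e-03,  1.10840885e-03]), 'joint_efforts': array([ 3.14679739e-03, -4.60223866e+01, -4.19216430e+01, -4.94285121e-05,
        1.07897271e-02, -2.24304074e-05]), 'tcp_pos': array([147.63761166, 581.2245616 , 195.36215326]), 'tool_rot': array([ 1.24086189e-01,  9.92271049e-01, -8.68052743e-04, -1.73293553e-04]), 'ft_force': array([-0.49050443,  0.21877527,  0.35122356]), 'ft_torque': array([ 0.00486417, -0.01672874,  0.04632211]), 'finger_force': 0.0, 'opening': 85.25957591645897}
```

```bash
sed -i "s/R=d\['rotation'\]/R=Rotation.from_quat(d['rotation']).as_matrix()/; 1a from scipy.spatial.transform import Rotation" h.py
python3 - <<'E'
from h import *
for n in('top','side'):
    c=dict(np.load('cal_'+n+'.npz')); c['R']=Rotation.from_quat(c['R']).as_matrix(); np.savez('cal_'+n,**c); print(c['R'])
E
```

```text
[[ 0.02165886 -0.9853145   0.1693701 ]
 [-0.99973969 -0.02012985  0.01073974]
 [-0.00717263 -0.16955862 -0.985494  ]]
[[ 0.89933423 -0.2533966   0.3563539 ]
 [-0.43725802 -0.51774585  0.73535343]
 [-0.00183531 -0.81714711 -0.57642626]]
```

View pics/top1.png

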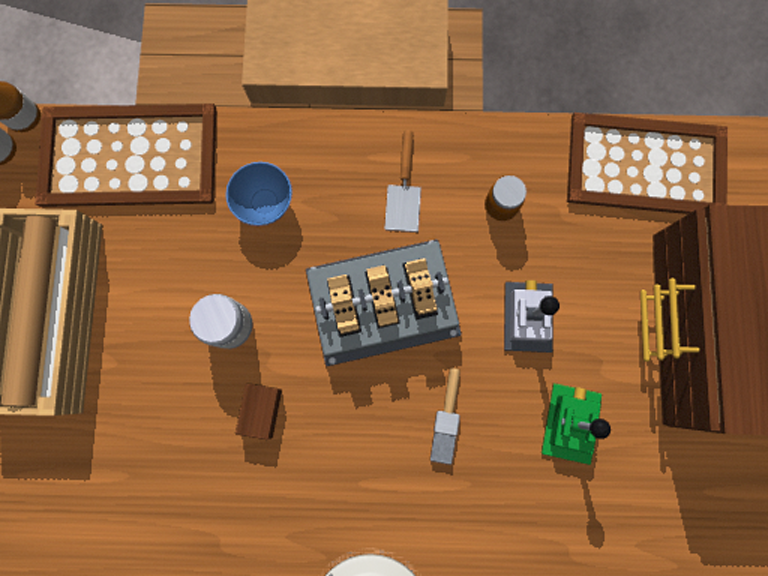

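View pics/side1.png

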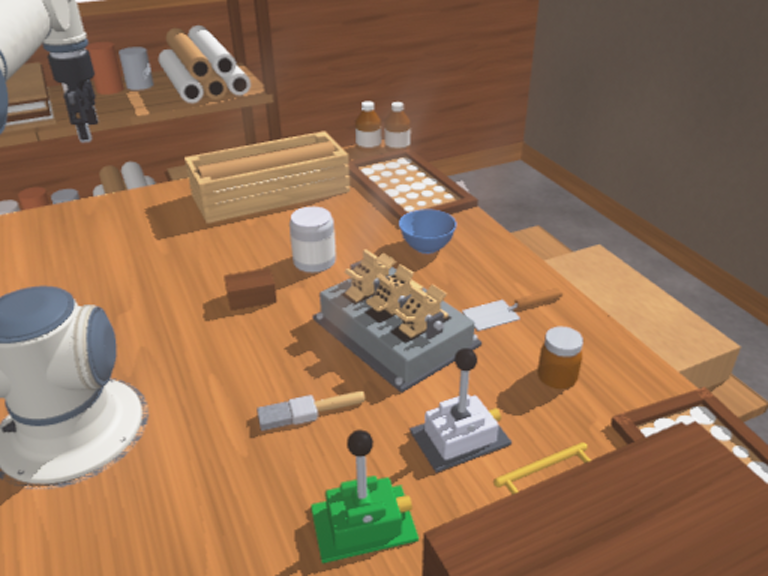

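The top view shows the marker at (383,302) in the enlarged picture and the silver valve at (530,318), with its ball at (549,306). The only thing that could be taken for the valve is the green one at (573,423), ball at (599,428). I choose the silver valve and check it with a close crop.

```bash
python3 - <<'E'
from h import *
a=cv2.imread('full_top.png')[150:250,195:385]
b=cv2.imread('full_side.png')[155:315,200:350]
cv2.imwrite('pics/ctop.png',cv2.resize(a,None,fx=4.2,fy=4.2,interpolation=cv2.INTER_CUBIC))
cv2.imwrite('pics/cside.png',cv2.resize(b,None,fx=3.7,fy=3.7,interpolation=cv2.INTER_CUBIC))
E
```

```text
(no output)
```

View pics/ctop.png

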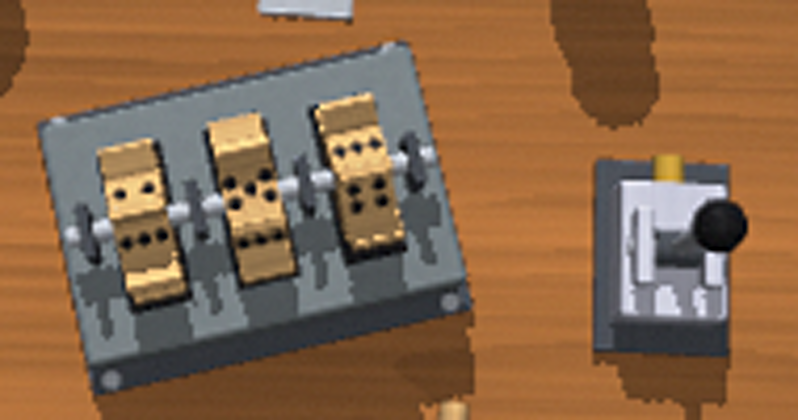

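View pics/cside.png

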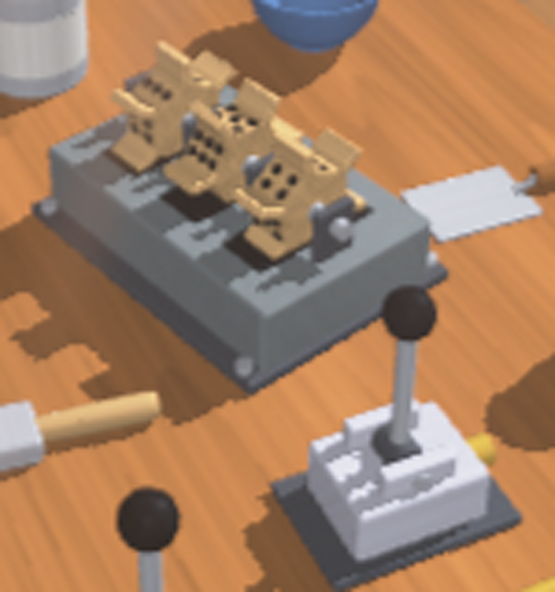

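```bash
cat >> h.py <<'E'
T=lambda x,y:(195+x/4.2,150+y/4.2)
S=lambda x,y:(200+x/3.7,155+y/3.7)
E
python3 - <<'E'
from h import *
for p in[(40,122),(410,45),(95,362),(466,292)]: print('boxtop',ray('top',*T(*p),60).round(1))
P=[ray('top',*T(*p),85) for p in[(70,234),(428,153)]]; print('axle',P)
c=[ray('top',*T(*p),60) for p in[(40,122),(410,45),(95,362),(466,292)]]
print('ctr',np.mean(c,0),np.mean(P,0),[np.linalg.norm(c[i]-c[j]) for i,j in((0,1),(2,3),(0,2),(1,3))])
yaw=np.arctan2(*( (P[0]-P[1])[:2]*[-1,1]));print('yaw',np.degrees(yaw))
ctr=np.mean(P,0);ctr=np.array([ctr[0],ctr[1],0])
ex=np.array([np.cos(yaw),np.sin(yaw),0]);ey=np.array([-np.sin(yaw),np.cos(yaw),0])
np.savez('m.npz',c=ctr,ex=ex,ey=ey,yaw=yaw)
def face(y,a): return ctr+ex*30*np.sin(a)+ey*y+np.array([0,0,85+30*np.cos(a)])
A=np.radians(np.arange(-140,140,1.))
for nm,y,v,cam,px in[('L2',70,2,'top',T(135,190)),('L3',70,3,'top',T(145,237)),('M5',0,5,'top',T(249,188)),('M6',0,6,'top',T(261,239)),('R3',-70,3,'top',T(358,150)),('R4',-70,4,'top',T(369,194)),('R4',-70,4,'side',S(281,182)),('M6',0,6,'side',S(208,142)),('M5',0,5,'side',S(242,121)),('L3',70,3,'side',S(155,92))]:
    d=[np.linalg.norm(proj(cam,face(y,a))-px) for a in A]; i=np.argmin(d); print(nm,cam,'alpha',np.degrees(A[i]),'theta',np.degrees(A[i])+60*(v-1),'err',d[i])
print('ball top',ray('top',*T(720,227),160),'side',ray('side',*S(410,312),160))
print('valve base',[ray('top',*T(*p),45).round(1) for p in[(622,182),(728,318),(622,318),(728,185)]])
for n,(u,v),z in[('brush near',(443,462),10),('brush far',(454,370),10),('tin',(218,320),110),('jar',(508,190),85)]: print(n,ray('top',u/1.5,v/1.5,z).round())
E
```

```text
boxtop [608.8 130.7  60. ]
boxtop [ 665.  -109.3   60. ]
boxtop [454.3  89.   60. ]
boxtop [ 503.8 -146.2   60. ]
axle [array([532.59254707, 105.13739804,  85.        ]), array([ 588.89786995, -119.36213401,   85.        ])]
ctr [557.97188748  -8.96981238  60.        ] [560.74520851  -7.11236799  85.        ] [np.float64(246.53522473846323), np.float64(240.37631859256112), np.float64(160.0232203425638), np.float64(165.39591687200695)]
yaw 14.079577445853547
L2 top alpha 133.0 theta 193.0 err 0.3502215170811882
L3 top alpha -32.0 theta 88.0 err 0.3880784237610969
M5 top alpha -3.0000000000000004 theta 237.0 err 0.12326312214449993
M6 top alpha -88.0 theta 212.0 err 0.21283871219028047
R3 top alpha 13.0 theta 133.0 err 0.18801045054987947
R4 top alpha -42.0 theta 138.0 err 0.5120045507332586
R4 side alpha -40.0 theta 140.0 err 1.2820797262148322
M6 side alpha -53.0 theta 247.0 err 0.3421854643681786
M5 side alpha 13.0 theta 253.0 err 2.3443276203975167
L3 side alpha -38.0 theta 82.0 err 1.016552590983862
ball top [ 534.8450367  -283.43161902  160.        ] side [ 537.47179364 -285.46080683  160.        ]
valve base [array([ 579.5, -249.6,   45. ]), array([ 492. , -316.6,   45. ]), array([ 490.6, -248.4,   45. ]), array([ 578.9, -318.7,   45. ])]
brush near [ 268. -123.   10.]
brush far [ 433. -143.   10.]
tin [506. 272. 110.]
jar [ 757. -232.   85.]
```

Request:
play_rows(
  xyz=[
    [0.022,-0.036,0],
    [0.044,-0.072,0],
    [0.067,-0.107,0],
    [0.089,-0.143,0],
    [0.111,-0.179,0],
  ],
  rotation=[
    [0,0,2],
    [0,0,4],
    [0,0,6],
    [0,0,8],
    [0,0,9.4],
  ],
  claw=1,
)

```text
clock: 0.6
tcp_pos: [259.2, 400.9, 195.8]
tool_rot: [0.042, 0.999, -0.0, -0.0]
ft_force: [1.1, -0.1, 0.3]
opening: 12.1
finger_force: 0.0
```

Request:
play_rows(
  xyz=[
    [0.022,-0.036,0],
    [0.044,-0.072,0],
    [0.067,-0.107,0],
    [0.089,-0.143,0],
    [0.111,-0.179,0],
  ],
  rotation=[
    [0,0,2],
    [0,0,4],
    [0,0,6],
    [0,0,8],
    [0,0,9.4],
  ],
)

```text
clock: 1.1
tcp_pos: [370.1, 221.9, 196.1]
tool_rot: [-0.04, 0.999, -0.0, -0.0]
ft_force: [1.1, 0.4, -0.1]
opening: -0.0
finger_force: 0.0
```

Request:
play_rows(
  xyz=[
    [0.022,-0.036,0],
    [0.044,-0.072,0],
    [0.067,-0.107,0],
    [0.089,-0.143,0],
    [0.111,-0.179,0],
  ],
  rotation=[
    [0,0,2],
    [0,0,4],
    [0,0,6],
    [0,0,8],
    [0,0,9.4],
  ],
)

```text
clock: 1.6
tcp_pos: [481.2, 42.8, 196.0]
tool_rot: [-0.122, 0.993, 0.0, -0.0]
ft_force: [0.6, 0.0, -0.3]
opening: -0.2
finger_force: 0.0
```

Request:
play_rows(
  xyz=[
    [0,0,0],
    [0,0,-0.02],
    [0,0,-0.035],
    [0,0,-0.035],
  ],
  rotation=[
    [0,0,0],
    [0,0,0],
    [0,0,0],
    [0,0,0],
  ],
)

```text
clock: 2.0
tcp_pos: [479.1, 45.0, 158.2]
tool_rot: [-0.122, 0.993, 0.0, -0.003]
ft_force: [-0.0, 0.9, -0.0]
opening: -0.2
finger_force: 0.0
```

```bash
python3 - <<'E'
from h import *
print(r.get_state()['tcp_pos'])
snap('side','s2.png',(190,110,350,270),3.7)
E
```

```text
[479.10174869  45.00924332 158.16235949]
```

View pics/s2.png

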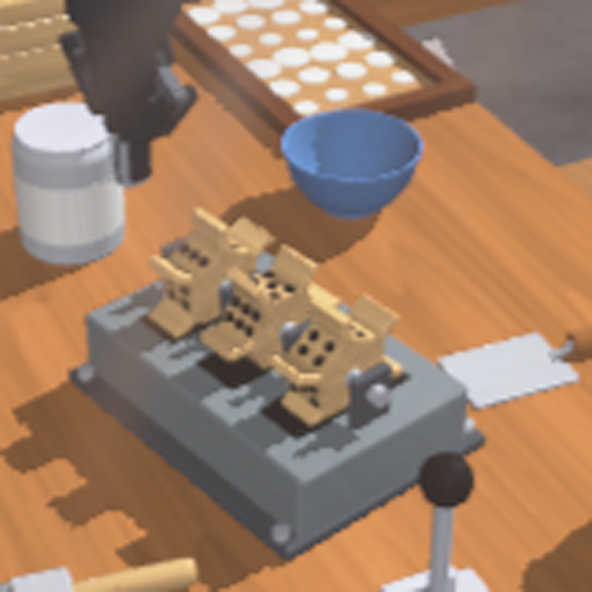

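The left wheel shows 3 facing the robot, with a fin nearly upright at (212,225) and the next one down at (172,265). The closed fingers hang clear on the robot's side at (135,170).

Request:
play_rows(
  xyz=[
    [-0.006,-0.0015,-0.02],
    [-0.006,-0.0015,-0.045],
    [-0.006,-0.0015,-0.059],
    [-0.006,-0.0015,-0.059],
  ],
  rotation=[
    [0,0,0],
    [0,0,0],
    [0,0,0],
    [0,0,0],
  ],
)

```text
clock: 2.45
tcp_pos: [473.5, 43.4, 100.6]
tool_rot: [-0.122, 0.993, 0.0, -0.002]
ft_force: [0.1, -0.2, 1.3]
opening: -0.1
finger_force: 0.0
```

Request:
play_rows(
  xyz=[
    [0.007,0.002,0.002],
    [0.014,0.0035,0.006],
    [0.019,0.005,0.01],
    [0.024,0.006,0.013],
    [0.03,0.007,0.018],
  ],
  rotation=[
    [0,0,0],
    [0,0,0],
    [0,0,0],
    [0,0,0],
    [0,0,0],
  ],
)

```text
clock: 2.95
tcp_pos: [505.4, 50.2, 121.0]
tool_rot: [-0.121, 0.993, 0.0, 0.0]
ft_force: [-0.1, 0.3, -0.1]
opening: 0.1
finger_force: 0.0
```

Request:
play_rows(
  xyz=[
    [0.006,0.0015,0.005],
    [0.012,0.003,0.005],
    [0.018,0.0045,0.005],
    [0.024,0.006,0.005],
    [0.03,0.0075,0.005],
  ],
  rotation=[
    [0,0,0],
    [0,0,0],
    [0,0,0],
    [0,0,0],
    [0,0,0],
  ],
)

```text
clock: 3.45
tcp_pos: [535.1, 57.7, 125.0]
tool_rot: [-0.121, 0.993, 0.0, -0.0]
ft_force: [-0.9, -1.0, 0.8]
opening: -0.1
finger_force: 0.0
```

Request:
play_rows(
  xyz=[
    [0.005,0.001,0],
    [0.009,0.002,0],
    [0.011,0.003,0],
    [0.011,0.003,0],
  ],
  rotation=[
    [0,0,0],
    [0,0,0],
    [0,0,0],
    [0,0,0],
  ],
)

```text
clock: 3.85
tcp_pos: [545.8, 60.6, 125.3]
tool_rot: [-0.121, 0.993, 0.0, -0.0]
ft_force: [0.4, -0.3, 0.8]
opening: 0.2
finger_force: 0.0
```

```bash
python3 - <<'E'
from h import *
snap('side','s3.png',(195,140,345,250),4)
snap('top','t3.png')
a=cv2.imread('full_side.png')[150:240,195:325];b=cv2.imread('full_top.png')[160:240,195:325]
f=lambda x,h:cv2.resize(x,(520,h),interpolation=cv2.INTER_CUBIC)
cv2.imwrite('pics/c3.png',np.vstack([f(a,360)[:300],f(b,320)[:300]]))
E
```

```text
(no output)
```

View pics/s3.png

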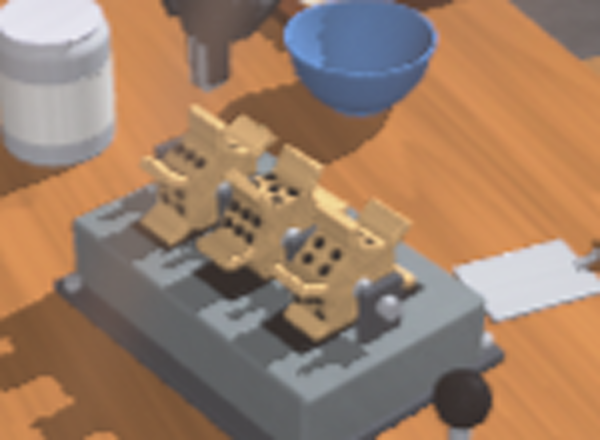

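The wheel has not moved: the fingertips at (208,85) show well behind and above it. I'll check that against the projection.

```bash
python3 - <<'E'
from h import *
p=r.get_state()['tcp_pos']; m=np.load('m.npz')
print(p,'side',proj('side',p),'seen',(195+208/4,140+85/4),'top',proj('top',p))
for y in(70,0,-70):
  q=m['c']+m['ey']*y+[0,0,85]; print(q,proj('side',q),proj('top',q), (proj('side',q)-[195,140])*4)
q=m['c']-m['ey']*105+[0,0,85];print((proj('side',q)-[195,140])*4)
E
```

```text
[545.65735649  60.52355347 125.38317776] side [246.97527159 171.55644068] seen (247.0, 161.25) top [227.50804295 198.90729136]
[543.71635791  60.78474717  85.        ] [246.61435008 183.95858128] [228.59489189 201.88415654] [206.45740031 175.83432512]
[560.74520851  -7.11236799  85.        ] [262.93175144 195.36846902] [254.42482537 196.03995372] [271.72700575 221.47387606]
[577.77405912 -75.00948315  85.        ] [280.46737282 207.63019299] [280.15296523 190.21878241] [341.86949129 270.52077195]
[378.94183787 296.44348497]
```

View pics/c3.png

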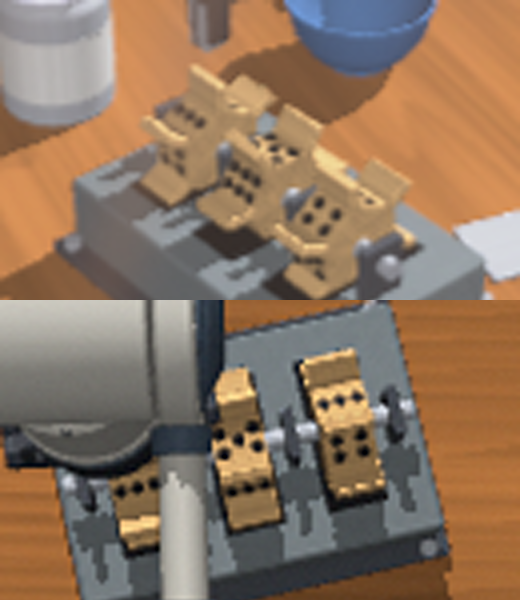

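```bash
python3 - <<'E'
from h import *
print('start',proj('side',[147.6,581.2,195.4]),'seen (56,92)'); print('s2',proj('side',[479.1,45,158.2]),'seen',(190+135/3.7,110+183/3.7))
for p,u in(([479.1,45,158.2],(226.5,159.5)),([545.7,60.5,125.4],(247,161.2))):
    best=[ray('side',*u,p[2]).round(1),ray('side',*u,p[2]+25).round(1)];print(best, [ (z,proj('side',np.array(p)+[0,0,z]).round(1)) for z in(10,20,30)])
s=r.get_state();print(s['q'],s['tool_rot'],s['opening'],s['clock'])
E
```

```text
start [ 63.05061413 102.1608528 ] seen (56,92)
s2 [225.74297969 170.03463417] seen (226.48648648648648, 159.45945945945945)
[array([500.6,  92.4, 158.2]), array([486.2,  54.1, 183.2])] [(10, array([225.6, 166.8])), (20, array([225.4, 163.5])), (30, array([225.2, 160.2]))]
[array([567.6, 109. , 125.4]), array([551.5,  71.9, 150.4])] [(10, array([246.9, 168.4])), (20, array([246.8, 165.3])), (30, array([246.7, 162.1]))]
[ 4.85354330e-02 -4.86741618e-02  1.49775995e+00 -5.64334307e-05
  1.69264825e+00 -1.76567319e+00] [-1.21402508e-01  9.92603357e-01 -2.27649686e-05 -7.25484022e-05] 0.032457626506782605 3.95
```

```bash
python3 - <<'E'
from h import *
for z in (250,300,350,400,450):print(z,proj('top',[545.7,60.5,z]).round(),proj('top',[567.6,109,z]).round(),proj('side',[545.7,60.5,z]).round(),proj('side',[567.6,109,z]).round())
a=cv2.imread('full_side.png')[0:200,150:350];b=cv2.imread('full_top.png')[100:300,130:330]
f=lambda x:cv2.resize(x,(400,400),interpolation=cv2.INTER_CUBIC)
cv2.imwrite('pics/c4.png',np.hstack([f(a),f(b)]))
E
```

```text
250 [223. 191.] [202. 181.] [246. 131.] [246. 121.]
300 [221. 187.] [199. 176.] [245. 113.] [246. 104.]
350 [219. 182.] [195. 171.] [245.  94.] [245.  85.]
400 [216. 177.] [191. 166.] [244.  74.] [245.  66.]
450 [213. 172.] [186. 159.] [244.  53.] [244.  46.]
```

View pics/c4.png

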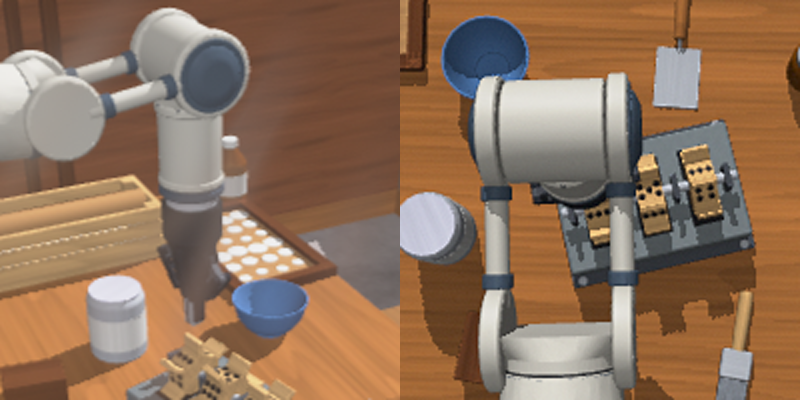

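From above, the wrist axis lies where it is reported in y. The fingertips are therefore about 30 mm higher than reported, which also fits the lack of contact. I'll go back and find the real height by touching the box top gently.

Request:
play_rows(
  xyz=[
    [-0.03,-0.007,0],
    [-0.067,-0.0165,0],
    [-0.067,-0.0165,-0.03],
    [-0.067,-0.0165,-0.06],
    [-0.067,-0.0165,-0.07],
  ],
  rotation=[
    [0,0,0],
    [0,0,0],
    [0,0,0],
    [0,0,0],
    [0,0,0],
  ],
)

```text
clock: 4.45
tcp_pos: [476.7, 43.9, 52.4]
tool_rot: [-0.121, 0.993, 0.0, -0.002]
ft_force: [-0.2, 0.2, -1.4]
opening: -0.1
finger_force: 0.0
```

Request:
play_rows(
  xyz=[
    [0,0,-0.002],
    [0,0,-0.005],
    [0,0,-0.005],
  ],
  rotation=[
    [0,0,0],
    [0,0,0],
    [0,0,0],
  ],
)

```text
clock: 4.75
tcp_pos: [479.5, 44.1, 51.5]
tool_rot: [-0.121, 0.993, -0.0, 0.001]
ft_force: [0.4, 0.3, 0.9]
opening: -0.2
finger_force: 0.0
```

Request:
play_rows(
  xyz=[
    [0,0,-0.004],
    [0,0,-0.008],
    [0,0,-0.01],
    [0,0,-0.01],
  ],
  rotation=[
    [0,0,0],
    [0,0,0],
    [0,0,0],
    [0,0,0],
  ],
)

```text
clock: 5.15
tcp_pos: [478.5, 44.0, 39.9]
tool_rot: [-0.121, 0.993, 0.0, -0.0]
ft_force: [0.2, -0.4, -0.1]
opening: -0.2
finger_force: 0.0
```

```bash
python3 - <<'E'
from h import *
d=cv2.imread('full_side.png'); snap('side','x.png'); e=cv2.imread('full_side.png')
p=r.get_state()['tcp_pos'];print(p,proj('side',p))
# column profile around finger
u=int(proj('side',p)[0])
for v in range(155,225,3): print(v,e[v,u-6:u+8:3].mean(1).round().astype(int),end='|')
E
```

```text
[478.58609767  44.04779853  40.15565017] [227.79447428 206.50346545]
155 [62 61 62 64 68]|158 [60 61 62 64 69]|161 [61 61 63 66 71]|164 [57 58 61 66 74]|167 [57 61 62 68 84]|170 [58 60 63 68 77]|173 [58 58 65 70 80]|176 [60 61 66 70 83]|179 [59 62 68 73 80]|182 [59 64 69 73 78]|185 [105  75  70  75  77]|188 [141 105  74  75  99]|191 [145 104  83  76 118]|194 [106 106  82  76 122]|197 [149 130 105  82 129]|200 [103 102 102 102  73]|203 [ 99 106 103 103 137]|206 [ 99 101 108 147 148]|209 [100 100 100 106 144]|212 [100 101 100 100 101]|215 [ 90 100 100  98  98]|218 [82 84 99 99 98]|221 [83 80 80 98 98]|224 [93 80 78 75 94]|
```

Request:
play_rows(
  xyz=[
    [0,0,-0.003],
    [0,0,-0.005],
    [0,0,-0.005],
  ],
  rotation=[
    [0,0,0],
    [0,0,0],
    [0,0,0],
  ],
)

```text
clock: 5.5
tcp_pos: [478.5, 44.1, 34.9]
tool_rot: [-0.121, 0.993, 0.0, -0.0]
ft_force: [0.5, -0.2, 0.7]
opening: -0.1
finger_force: 0.0
```

Request:
play_rows(
  xyz=[
    [0,0,-0.002],
    [0,0,-0.002],
  ],
  rotation=[
    [0,0,0],
    [0,0,0],
  ],
)

```text
clock: 5.7
tcp_pos: [478.6, 44.0, 33.1]
tool_rot: [-0.121, 0.993, 0.0, -0.0]
ft_force: [-1.2, 0.3, -0.6]
opening: 0.1
finger_force: 0.0
```

Request:
play_rows(
  xyz=[
    [0,0,-0.002],
    [0,0,-0.002],
  ],
  rotation=[
    [0,0,0],
    [0,0,0],
  ],
)

```text
clock: 5.9
tcp_pos: [478.6, 44.0, 31.1]
tool_rot: [-0.121, 0.993, 0.0, -0.0]
ft_force: [0.8, 0.1, 0.2]
opening: 0.3
finger_force: 0.0
```

Request:
play_rows(
  xyz=[
    [0,0,-0.002],
    [0,0,-0.002],
  ],
  rotation=[
    [0,0,0],
    [0,0,0],
  ],
)

```text
clock: 6.1
tcp_pos: [478.6, 44.0, 29.1]
tool_rot: [-0.121, 0.993, 0.0, -0.0]
ft_force: [0.2, -0.7, 0.1]
opening: -0.1
finger_force: 0.0
```

Request:
play_rows(
  xyz=[
    [0,0,-0.0015],
    [0,0,-0.0015],
  ],
  rotation=[
    [0,0,0],
    [0,0,0],
  ],
)

```text
clock: 6.3
tcp_pos: [478.6, 44.0, 27.6]
tool_rot: [-0.121, 0.993, 0.0, -0.0]
ft_force: [0.3, -0.1, 0.4]
opening: 0.1
finger_force: 0.0
```

```bash
python3 - <<'E'
from h import *
snap('side','x.png');snap('top','y.png')
p=r.get_state()['tcp_pos'];print(p,proj('side',p),proj('top',p))
a=cv2.imread('full_side.png')[145:245,180:280];b=cv2.imread('full_top.png')[150:250,180:280]
f=lambda x:cv2.resize(x,(400,400),interpolation=cv2.INTER_CUBIC)
cv2.imwrite('pics/c5.png',np.hstack([f(a),f(b)]))
E
```

```text
[478.71705629  44.05311547  27.82301127] [228.04381309 210.05011194] [235.46600179 228.3100303 ]
```

View pics/c5.png

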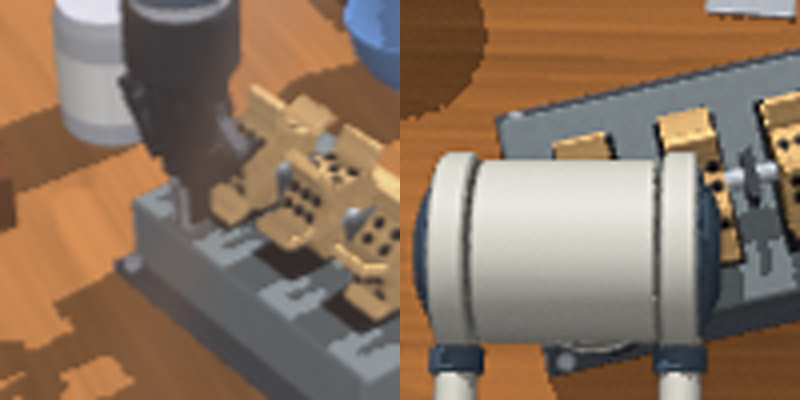

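The fingertips at (190,222) sit right at the box top, so contact should be within a couple of millimetres.

Request:
play_rows(
  xyz=[
    [0,0,-0.0015],
    [0,0,-0.0015],
  ],
  rotation=[
    [0,0,0],
    [0,0,0],
  ],
)

```text
clock: 6.6
tcp_pos: [478.7, 44.0, 26.2]
tool_rot: [-0.121, 0.993, -0.0, -0.0]
ft_force: [0.8, 0.2, 0.6]
opening: 0.4
finger_force: 0.0
```

Request:
play_rows(
  xyz=[
    [0,0,-0.0015],
    [0,0,-0.0015],
  ],
  rotation=[
    [0,0,0],
    [0,0,0],
  ],
)

```text
clock: 6.8
tcp_pos: [478.9, 44.0, 25.1]
tool_rot: [-0.121, 0.993, -0.0, 0.0]
ft_force: [-0.0, -0.5, 2.3]
opening: 0.3
finger_force: 1.1
```

Request:
play_rows(
  xyz=[
    [0,0,0.02],
    [0,0,0.042],
    [0,0,0.042],
  ],
  rotation=[
    [0,0,0],
    [0,0,0],
    [0,0,0],
  ],
)

```text
clock: 7.1
tcp_pos: [480.6, 44.1, 70.2]
tool_rot: [-0.121, 0.993, -0.0, 0.003]
ft_force: [0.7, -0.1, -0.2]
opening: -0.1
finger_force: 0.0
```

Request:
play_rows(
  xyz=[
    [0.007,0.002,0.002],
    [0.014,0.0035,0.006],
    [0.019,0.005,0.011],
    [0.024,0.006,0.016],
    [0.031,0.0075,0.022],
  ],
  rotation=[
    [0,0,0],
    [0,0,0],
    [0,0,0],
    [0,0,0],
    [0,0,0],
  ],
)

```text
clock: 7.6
tcp_pos: [508.4, 51.3, 88.1]
tool_rot: [-0.121, 0.993, -0.0, -0.002]
ft_force: [-2.2, -0.2, 0.7]
opening: 0.3
finger_force: 1.3
```

Request:
play_rows(
  xyz=[
    [0.006,0.0015,0.001],
    [0.012,0.003,0.001],
    [0.018,0.0045,0.001],
    [0.024,0.006,0.001],
    [0.03,0.0075,0.001],
  ],
  rotation=[
    [0,0,0],
    [0,0,0],
    [0,0,0],
    [0,0,0],
    [0,0,0],
  ],
)

```text
clock: 8.1
tcp_pos: [539.6, 59.1, 88.7]
tool_rot: [-0.121, 0.993, 0.0, -0.001]
ft_force: [-2.3, -0.5, -0.2]
opening: -0.2
finger_force: 1.3
```

Request:
play_rows(
  xyz=[
    [0.005,0.001,0],
    [0.008,0.002,0],
    [0.008,0.002,0],
  ],
  rotation=[
    [0,0,0],
    [0,0,0],
    [0,0,0],
  ],
)

```text
clock: 8.4
tcp_pos: [548.4, 61.2, 89.8]
tool_rot: [-0.121, 0.993, 0.0, 0.0]
ft_force: [-0.2, 0.3, 0.0]
opening: 0.0
finger_force: 0.0
```

Request:
play_rows(
  xyz=[
    [0,0,0.04],
    [0,0,0.08],
    [0.03,-0.04,0.1],
    [0.06,-0.08,0.1],
    [0.089,-0.1215,0.1],
  ],
  rotation=[
    [0,0,0],
    [0,0,0],
    [0,0,0],
    [0,0,0],
    [0,0,0],
  ],
)

```text
clock: 8.9
tcp_pos: [636.5, -58.0, 192.6]
tool_rot: [-0.122, 0.993, -0.001, 0.003]
ft_force: [0.8, 0.9, 0.5]
opening: -0.5
finger_force: 0.0
```

```bash
cat > ang.py <<'E'
from h import *
m=np.load('m.npz')
def face(y,a,t=0,w=0): return m['c']+m['ex']*(30*np.sin(a)+t*np.cos(a))+m['ey']*(y+w)+np.array([0,0,85+30*np.cos(a)-t*np.sin(a)])
def dots(cam,y):
    im=cv2.imread('full_%s.png'%cam); g=cv2.resize(im,None,fx=4,fy=4,interpolation=cv2.INTER_CUBIC)
    for k in range(-3,4):
        pass
    # rectify each face hypothesis: darkness & brightness of the face at alpha
    out=[]
    for a in range(-90,91,2):
        ar=np.radians(a); P=[face(y,ar,t,w) for t,w in((-12,-15),(12,-15),(12,15),(-12,15))]
        q=np.float32([proj(cam,p)*4 for p in P]); H=cv2.getPerspectiveTransform(q,np.float32([[0,0],[24,0],[24,30],[0,30]])*3)
        out.append((a,cv2.warpPerspective(g,H,(72,90))))
    return out
def fit(cam,y):
    'score: wheel faces rectified, compared with a render of dots is overkill; match fins instead'
E
python3 - <<'E'
from h import *
print(r.get_state()['tcp_pos'])
snap('top','y.png');snap('side','x.png')
from scipy import ndimage
m=np.load('m.npz')
for cam in('top','side'):
  im=cv2.imread('full_%s.png'%cam).astype(int); 
  g=cv2.resize(im.astype(np.uint8),None,fx=4,fy=4,interpolation=cv2.INTER_CUBIC).astype(int)
  for y in(70,0,-70):
    # local mask: pixels near wheel
    P=np.float32([proj(cam,m['c']+m['ey']*(y+w)+m['ex']*x+[0,0,z]) for w in(-17,17) for x,z in[(55*np.cos(t),85+55*np.sin(t)) for t in np.linspace(0,np.pi,20)]])*4
    mask=np.zeros(g.shape[:2],np.uint8);cv2.fillConvexPoly(mask,cv2.convexHull(P).astype(np.int32),1)
    dark=(g.max(2)<75)&(mask>0)
    l,n=ndimage.label(dark); ar=ndimage.sum(dark,l,range(1,n+1)); c=ndimage.center_of_mass(dark,l,range(1,n+1))
    print(cam,y,[(round(b/4,1),round(a/4,1),int(s)) for (a,b),s in zip(c,ar) if 4<s<200])
    print('  pred',[(a,proj(cam,m['c']+m['ey']*y+m['ex']*30*np.sin(np.radians(a))+[0,0,85+30*np.cos(np.radians(a))]).round(1).tolist()) for a in(-60,-50,-40,-30,-20,-10,0,10,20)])
E
```

```text
[636.47232091 -57.99330707 192.5636452 ]
top 70 [(np.float64(218.3), np.float64(187.8), 23), (np.float64(219.0), np.float64(190.3), 17), (np.float64(224.3), np.float64(199.8), 112), (np.float64(224.4), np.float64(204.5), 8), (np.float64(235.5), np.float64(214.4), 14), (np.float64(235.4), np.float64(216.4), 5), (np.float64(235.4), np.float64(220.5), 77)]
  pred [(-60, [230.3, 210.7]), (-50, [229.9, 209.4]), (-40, [229.5, 207.9]), (-30, [229.0, 206.1]), (-20, [228.6, 204.2]), (-10, [228.1, 202.2]), (0, [227.7, 200.2]), (10, [227.3, 198.3]), (20, [226.9, 196.5])]
top 0 [(np.float64(244.4), np.float64(177.6), 61), (np.float64(257.7), np.float64(179.5), 9), (np.float64(244.5), np.float64(182.0), 5), (np.float64(245.4), np.float64(185.9), 9), (np.float64(259.4), np.float64(186.8), 23), (np.float64(246.4), np.float64(189.8), 38), (np.float64(258.4), np.float64(191.3), 150), (np.float64(249.3), np.float64(193.5), 141), (np.float64(254.6), np.float64(194.8), 87), (np.float64(259.3), np.float64(196.6), 73), (np.float64(250.6), np.float64(199.1), 143)]
  pred [(-60, [256.5, 204.8]), (-50, [256.
[... 1756 characters left out ...]
256.2, 192.7]), (-40, [257.3, 191.1]), (-30, [258.5, 189.5]), (-20, [259.9, 188.1]), (-10, [261.4, 187.0]), (0, [262.9, 186.1]), (10, [264.4, 185.5]), (20, [265.9, 185.3])]
side -70 [(np.float64(274.8), np.float64(200.7), 37), (np.float64(279.0), np.float64(203.7), 30), (np.float64(271.9), np.float64(204.6), 35), (np.float64(276.0), np.float64(207.6), 34), (np.float64(260.5), np.float64(210.7), 59), (np.float64(269.2), np.float64(214.8), 8), (np.float64(274.3), np.float64(215.2), 11)]
  pred [(-60, [272.9, 207.0]), (-50, [273.8, 205.1]), (-40, [274.9, 203.4]), (-30, [276.2, 201.8]), (-20, [277.7, 200.4]), (-10, [279.2, 199.2]), (0, [280.7, 198.2]), (10, [282.2, 197.6]), (20, [283.7, 197.2])]
```

Request:
play_rows(
  xyz=[
    [0,0,-0.04],
    [0,0,-0.08],
    [0,0,-0.112],
    [0,0,-0.112],
    [0,0,-0.112],
  ],
  rotation=[
    [0,0,0],
    [0,0,0],
    [0,0,0],
    [0,0,0],
    [0,0,0],
  ],
)

```text
clock: 9.5
tcp_pos: [634.5, -56.7, 78.7]
tool_rot: [-0.122, 0.993, 0.0, 0.0]
ft_force: [0.0, -0.2, 0.6]
opening: -0.3
finger_force: 0.0
```

Request:
play_rows(
  xyz=[
    [-0.008,-0.002,0.001],
    [-0.0145,-0.0035,0.004],
    [-0.0195,-0.005,0.007],
    [-0.024,-0.006,0.01],
    [-0.029,-0.007,0.012],
  ],
  rotation=[
    [0,0,0],
    [0,0,0],
    [0,0,0],
    [0,0,0],
    [0,0,0],
  ],
)

```text
clock: 10.0
tcp_pos: [605.2, -64.2, 91.1]
tool_rot: [-0.121, 0.993, -0.0, 0.001]
ft_force: [-0.2, -0.4, 0.8]
opening: -0.1
finger_force: 0.0
```

Request:
play_rows(
  xyz=[
    [-0.007,-0.0015,0],
    [-0.014,-0.0035,0],
    [-0.021,-0.005,0],
    [-0.028,-0.007,0],
    [-0.034,-0.0085,0],
  ],
  rotation=[
    [0,0,0],
    [0,0,0],
    [0,0,0],
    [0,0,0],
    [0,0,0],
  ],
)

```text
clock: 10.5
tcp_pos: [571.1, -72.5, 89.8]
tool_rot: [-0.121, 0.993, 0.0, 0.0]
ft_force: [2.9, 0.3, -1.0]
opening: -0.0
finger_force: 1.2
```

Request:
play_rows(
  xyz=[
    [-0.003,-0.0005,0],
    [-0.003,-0.0005,0],
    [-0.003,-0.0005,0],
  ],
  rotation=[
    [0,0,0],
    [0,0,0],
    [0,0,0],
  ],
)

```text
clock: 10.8
tcp_pos: [568.0, -73.1, 89.9]
tool_rot: [-0.121, 0.993, -0.0, -0.0]
ft_force: [0.6, 0.0, 0.4]
opening: 0.2
finger_force: 0.0
```

Request:
play_rows(
  xyz=[
    [0,0,0.04],
    [0,0,0.08],
    [0,0,0.11],
    [-0.02,-0.04,0.12],
    [-0.04,-0.08,0.12],
  ],
  rotation=[
    [0,0,0],
    [0,0,0],
    [0,0,0],
    [0,0,0],
    [0,0,0],
  ],
)

```text
clock: 11.3
tcp_pos: [528.9, -153.3, 212.7]
tool_rot: [-0.123, 0.992, -0.001, 0.002]
ft_force: [1.1, -0.3, 0.1]
opening: 0.4
finger_force: 0.0
```

Request:
play_rows(
  xyz=[
    [-0.02,-0.04,0],
    [-0.04,-0.08,0],
    [-0.06,-0.12,0],
    [-0.068,-0.131,0],
    [-0.068,-0.131,0],
  ],
  rotation=[
    [0,0,-3],
    [0,0,-6],
    [0,0,-10],
    [0,0,-14],
    [0,0,-14],
  ],
)

```text
clock: 11.8
tcp_pos: [459.0, -285.8, 209.6]
tool_rot: [0.003, 1.0, 0.0, -0.001]
ft_force: [-0.1, 0.5, -0.6]
opening: -0.2
finger_force: 0.0
```

```bash
cat > d.py <<'E'
from h import *
from scipy import ndimage
print(r.get_state()['tcp_pos'])
snap('top','y.png');snap('side','x.png')
m=np.load('m.npz')
for cam in('top','side'):
  g=cv2.resize(cv2.imread('full_%s.png'%cam),None,fx=4,fy=4,interpolation=cv2.INTER_CUBIC).astype(int)
  for y in(70,0,-70):
    P=np.float32([proj(cam,m['c']+m['ey']*(y+w)+m['ex']*x+[0,0,z]) for w in(-17,17) for x,z in[(55*np.cos(t),85+55*np.sin(t)) for t in np.linspace(0,np.pi,20)]])*4
    mask=np.zeros(g.shape[:2],np.uint8);cv2.fillConvexPoly(mask,cv2.convexHull(P).astype(np.int32),1)
    dark=(g.max(2)<85)&(mask>0)
    l,n=ndimage.label(dark); ar=ndimage.sum(dark,l,range(1,n+1)); c=ndimage.center_of_mass(dark,l,range(1,n+1))
    print(cam,y,*['(%.1f,%.1f;%d)'%(b/4,a/4,s) for (a,b),s in zip(c,ar) if 9<s<200])
E
python3 d.py
```

```text
[ 459.0034505  -285.78940161  209.62109201]
top 70 (218.5,188.9;50) (230.6,198.5;119) (224.4,199.8;125) (231.6,203.2;85) (225.6,204.6;84) (235.2,212.4;122) (230.5,212.6;50)
top 0 (257.8,180.0;17) (245.4,185.8;10) (246.4,189.8;46) (249.3,193.5;153) (254.6,194.8;101) (259.2,196.5;78) (250.9,198.5;90) (249.5,203.9;20) (265.1,214.3;10) (261.8,215.4;20) (252.8,217.0;20) (257.2,216.4;18)
top -70 (272.5,185.3;91) (285.0,187.8;82) (280.9,188.6;77) (276.7,189.5;87) (275.6,198.0;97) (286.2,200.1;127) (290.5,202.0;94) (280.1,201.4;149) (276.6,203.6;10) (278.0,208.6;52) (287.8,209.4;20) (283.2,210.5;15)
side 70 (249.9,176.3;26) (242.3,184.0;13)
side 0 (263.4,187.1;21) (252.2,190.9;161) (256.4,193.5;63) (258.9,195.2;58) (251.9,195.7;51) (244.7,198.1;155) (254.6,197.6;51) (257.2,199.4;46)
side -70 (267.9,203.0;152) (272.2,204.2;39) (270.1,208.3;42) (262.2,210.0;156)
```

The left wheel now shows 4 on top. The middle wheel is unchanged, and the right one shows 3 level, so it needs one more 60° stroke towards the robot.

Request:
play_rows(
  xyz=[
    [0.028,0.037,0],
    [0.056,0.074,0],
    [0.085,0.112,0],
    [0.113,0.149,0],
    [0.141,0.186,0],
  ],
  rotation=[
    [0,0,3],
    [0,0,6],
    [0,0,9],
    [0,0,12],
    [0,0,14],
  ],
)

```text
clock: 12.4
tcp_pos: [602.6, -94.3, 210.0]
tool_rot: [-0.124, 0.992, 0.0, 0.0]
ft_force: [-0.2, -0.9, 0.1]
opening: -0.0
finger_force: 0.0
```

Request:
play_rows(
  xyz=[
    [0.028,0.037,0],
    [0.028,0.037,-0.04],
    [0.028,0.037,-0.08],
    [0.028,0.037,-0.1],
    [0.028,0.037,-0.1],
  ],
  rotation=[
    [0,0,0],
    [0,0,0],
    [0,0,0],
    [0,0,0],
    [0,0,0],
  ],
)

```text
clock: 12.9
tcp_pos: [627.3, -58.4, 104.8]
tool_rot: [-0.123, 0.992, 0.001, -0.004]
ft_force: [0.1, 0.6, 0.1]
opening: 0.2
finger_force: 0.0
```

Request:
play_rows(
  xyz=[
    [0,0,-0.015],
    [0,0,-0.025],
    [0,0,-0.025],
    [0,0,-0.025],
  ],
  rotation=[
    [0,0,0],
    [0,0,0],
    [0,0,0],
    [0,0,0],
  ],
)

```text
clock: 13.3
tcp_pos: [629.5, -61.1, 85.5]
tool_rot: [-0.121, 0.993, -0.0, 0.0]
ft_force: [0.4, -0.9, -0.7]
opening: -0.1
finger_force: 0.0
```

Request:
play_rows(
  xyz=[
    [-0.006,-0.0015,0],
    [-0.012,-0.003,0],
    [-0.018,-0.0045,0],
    [-0.024,-0.006,0.001],
    [-0.03,-0.0075,0.003],
  ],
  rotation=[
    [0,0,0],
    [0,0,0],
    [0,0,0],
    [0,0,0],
    [0,0,0],
  ],
)

```text
clock: 13.8
tcp_pos: [599.2, -68.7, 88.8]
tool_rot: [-0.121, 0.993, -0.0, 0.001]
ft_force: [3.5, -1.2, 1.7]
opening: -0.1
finger_force: 1.4
```

Request:
play_rows(
  xyz=[
    [-0.006,-0.0015,0.001],
    [-0.012,-0.003,0.002],
    [-0.018,-0.0045,0.002],
    [-0.023,-0.006,0.002],
    [-0.026,-0.0065,0.002],
  ],
  rotation=[
    [0,0,0],
    [0,0,0],
    [0,0,0],
    [0,0,0],
    [0,0,0],
  ],
)

```text
clock: 14.3
tcp_pos: [572.5, -75.1, 89.2]
tool_rot: [-0.121, 0.993, 0.0, -0.001]
ft_force: [3.1, -0.0, -0.1]
opening: -0.0
finger_force: 1.1
```

Request:
play_rows(
  xyz=[
    [0,0,0],
    [0,0,0],
  ],
  rotation=[
    [0,0,0],
    [0,0,0],
  ],
)

```text
clock: 14.5
tcp_pos: [572.7, -75.1, 89.5]
tool_rot: [-0.121, 0.993, 0.0, -0.001]
ft_force: [-0.2, -0.4, 0.0]
opening: -0.3
finger_force: 0.0
```

Request:
play_rows(
  xyz=[
    [-0.003,-0.001,0],
    [-0.005,-0.001,0],
    [-0.005,-0.001,0],
  ],
  rotation=[
    [0,0,0],
    [0,0,0],
    [0,0,0],
  ],
)

```text
clock: 14.8
tcp_pos: [568.3, -76.0, 90.0]
tool_rot: [-0.121, 0.993, -0.0, 0.0]
ft_force: [1.8, 0.1, 0.4]
opening: 0.1
finger_force: 0.6
```

Request:
play_rows(
  xyz=[
    [0,0,0.04],
    [0,0,0.08],
    [0,0,0.11],
    [-0.02,-0.04,0.12],
    [-0.04,-0.08,0.12],
  ],
  rotation=[
    [0,0,0],
    [0,0,0],
    [0,0,0],
    [0,0,0],
    [0,0,0],
  ],
)

```text
clock: 15.3
tcp_pos: [528.6, -156.3, 212.8]
tool_rot: [-0.123, 0.992, -0.001, 0.002]
ft_force: [1.0, -0.8, -1.0]
opening: -0.0
finger_force: 0.0
```

Request:
play_rows(
  xyz=[
    [-0.02,-0.04,0],
    [-0.04,-0.08,0],
    [-0.06,-0.12,0],
    [-0.068,-0.131,0],
    [-0.068,-0.131,0],
  ],
  rotation=[
    [0,0,-3],
    [0,0,-6],
    [0,0,-10],
    [0,0,-14],
    [0,0,-14],
  ],
)

```text
clock: 15.8
tcp_pos: [458.7, -288.7, 209.7]
tool_rot: [0.003, 1.0, 0.0, -0.001]
ft_force: [0.0, 1.2, -0.4]
opening: 0.0
finger_force: 0.0
```

```bash
python3 d.py; python3 - <<'E'
import cv2,numpy as np
a=cv2.imread('full_side.png')[130:280,190:340];b=cv2.imread('full_top.png')[140:290,200:350]
f=lambda x:cv2.resize(x,(400,400),interpolation=cv2.INTER_CUBIC)
cv2.imwrite('pics/c6.png',np.hstack([f(a),f(b)]))
E
```

```text
[ 458.7355366  -288.72630947  209.74537375]
top 70 (218.5,188.9;50) (230.6,198.6;117) (224.4,199.8;125) (231.6,203.2;87) (225.6,204.6;86) (235.2,212.4;125) (230.5,212.5;49)
top 0 (257.8,180.0;18) (258.5,190.5;198) (246.2,189.0;55) (249.3,193.5;153) (254.5,194.8;98) (259.2,196.5;79) (250.9,198.5;93) (249.5,203.9;20) (261.8,215.4;20) (252.8,217.0;20) (257.2,216.5;17)
top -70 (270.4,177.4;12) (272.4,185.3;91) (284.4,187.8;86) (277.6,189.6;84) (275.6,197.9;92) (290.5,202.2;89) (276.6,203.6;10) (278.0,208.6;51) (287.8,209.4;20) (283.2,210.5;15)
side 70 (249.9,176.3;26) (242.4,184.0;14)
side 0 (262.7,184.2;33) (263.4,187.1;20) (252.2,190.9;166) (256.4,193.5;63) (258.9,195.2;58) (251.9,195.7;53) (244.8,198.0;157) (254.6,197.6;53) (257.2,199.4;45)
side -70 (267.9,203.0;148) (270.2,205.8;61) (272.5,207.8;24) (262.3,210.0;167) (274.5,215.8;17)
```

View pics/c6.png

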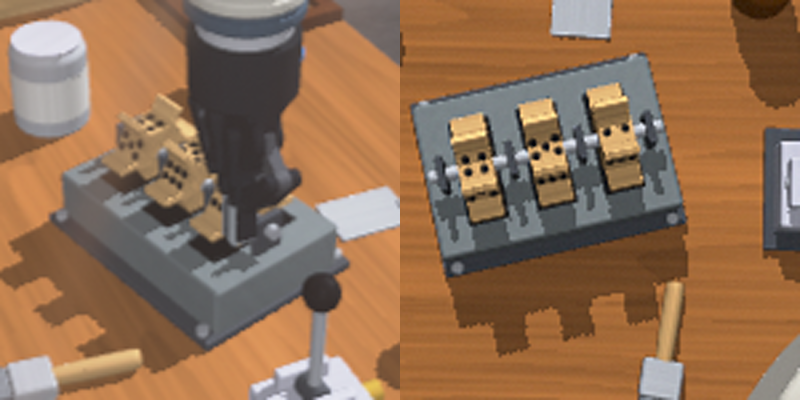

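The top view reads 4-5-2: left wheel at (475,165), middle at (547,155), right at (617,133), all level. Next is the silver valve's lever; I'll check the clearances first.

```bash
python3 - <<'E'
from h import *
print('green ball',ray('top',599/1.5,428/1.5,160),ray('side',360/1.5,443/1.5,160))
print(proj('side',[458.7,-288.7,245]))
u=cv2.imread('full_side.png')
print(proj('side',[536,-284,160]),'ball seen',(190+320/2.667,130+293/2.667), ray('side',310,239.9,160))
E
```

```text
green ball [ 342.02845939 -356.77730174  160.        ] [ 342.10333723 -361.02800853  160.        ]
[279.0601982  219.08945098]
[309.85079936 239.11324855] ball seen (309.98500187476566, 239.8612673415823) [ 535.01057057 -286.27574399  160.        ]
```

Request:
play_rows(
  xyz=[
    [0.034,0.004,0],
    [0.034,0.004,-0.03],
    [0.034,0.004,-0.07],
    [0.034,0.004,-0.105],
    [0.034,0.004,-0.105],
  ],
  rotation=[
    [0,0,0],
    [0,0,0],
    [0,0,0],
    [0,0,0],
    [0,0,0],
  ],
)

```text
clock: 16.4
tcp_pos: [492.3, -279.5, 98.3]
tool_rot: [-0.001, 1.0, 0.003, -0.005]
ft_force: [-0.1, 0.3, -0.7]
opening: 0.2
finger_force: 0.0
```

Request:
play_rows(
  xyz=[
    [0.008,0,0],
    [0.016,0,0],
    [0.024,0,0],
    [0.032,0,0],
    [0.04,0,0],
  ],
  rotation=[
    [0,0,0],
    [0,0,0],
    [0,0,0],
    [0,0,0],
    [0,0,0],
  ],
)

```text
clock: 16.9
tcp_pos: [535.3, -283.5, 106.2]
tool_rot: [0.001, 1.0, -0.001, 0.001]
ft_force: [-3.0, -1.2, 1.2]
opening: -0.2
finger_force: 1.4
```

Request:
play_rows(
  xyz=[
    [0.006,0,0],
    [0.012,0,0],
    [0.018,0,0],
    [0.022,0,0],
    [0.022,0,0],
  ],
  rotation=[
    [0,0,0],
    [0,0,0],
    [0,0,0],
    [0,0,0],
    [0,0,0],
  ],
)

```text
clock: 17.4
tcp_pos: [555.3, -283.0, 102.9]
tool_rot: [0.001, 1.0, 0.001, -0.002]
ft_force: [-6.3, -2.5, -3.0]
opening: -0.2
finger_force: 2.7
```

Request:
play_rows(
  xyz=[
    [0.002,0,0],
    [0.004,0,0],
    [0.004,0,0],
  ],
  rotation=[
    [0,0,0],
    [0,0,0],
    [0,0,0],
  ],
)

```text
clock: 17.7
tcp_pos: [558.6, -282.8, 102.4]
tool_rot: [0.001, 1.0, 0.001, -0.003]
ft_force: [-6.6, -1.3, -4.2]
opening: -0.0
finger_force: 3.2
```

```bash
python3 - <<'E'
from h import *
from scipy import ndimage
s=r.get_state();print(s['clock'],s['tcp_pos'],s['ft_force'],s['opening'])
snap('side','x.png')
g=cv2.imread('full_side.png').astype(int)
for a in(0,.2,.3,.38,.45,.52):
  print(a,proj('side',[535.5+110*np.sin(a),-285,50+110*np.cos(a)]).round(1))
w=(g[215:275,290:360].max(2)<60);l,n=ndimage.label(w)
for i in range(1,n+1):
  if (l==i).sum()>20:
    yy,xx=np.where(l==i);print(len(yy),xx.min()+290,xx.max()+290,yy.min()+215,yy.max()+215,xx.mean()+290,yy.mean()+215)
E
```

```text
17.7 [ 558.58083424 -282.75127382  102.3550731 ] [-6.64241711 -1.32625425 -4.17257126] -0.04175252189053331
0 [309.9 239.5]
0.2 [318.7 237.2]
0.3 [322.9 236.7]
0.38 [326.1 236.7]
0.45 [328.8 236.8]
0.52 [331.3 237.1]
551 308 337 215 244 323.08711433756804 228.18693284936478
```

Request:
play_rows(
  xyz=[
    [0.001,0,0],
    [0.002,0,0],
    [0.003,0,0],
    [0.003,0,0],
    [0.003,0,0],
  ],
  rotation=[
    [0,0,0],
    [0,0,0],
    [0,0,0],
    [0,0,0],
    [0,0,0],
  ],
)

```text
clock: 18.25
tcp_pos: [561.0, -282.6, 101.8]
tool_rot: [0.001, 1.0, 0.001, -0.004]
ft_force: [-7.2, -0.7, -5.1]
opening: 0.4
finger_force: 3.7
```

Request:
play_rows(
  xyz=[
    [0,0,0],
    [0,0,0],
    [0,0,0],
    [0,0,0],
    [0,0,0],
  ],
  rotation=[
    [0,0,0],
    [0,0,0],
    [0,0,0],
    [0,0,0],
    [0,0,0],
  ],
)

```text
clock: 18.75
tcp_pos: [560.9, -282.6, 101.8]
tool_rot: [0.001, 1.0, 0.001, -0.004]
ft_force: [-6.2, -0.6, -5.6]
opening: -0.1
finger_force: 3.7
```

Request:
play_rows(
  xyz=[
    [0,0,0],
    [0,0,0],
    [0,0,0],
    [0,0,0],
    [0,0,0],
  ],
  rotation=[
    [0,0,0],
    [0,0,0],
    [0,0,0],
    [0,0,0],
    [0,0,0],
  ],
)

```text
clock: 19.25
tcp_pos: [560.9, -282.6, 101.8]
tool_rot: [0.001, 1.0, 0.001, -0.004]
ft_force: [-8.0, -1.7, -5.3]
opening: -0.1
finger_force: 3.7
```

Request:
play_rows(
  xyz=[
    [0,0,0],
    [0,0,0],
    [0,0,0],
    [0,0,0],
    [0,0,0],
  ],
  rotation=[
    [0,0,0],
    [0,0,0],
    [0,0,0],
    [0,0,0],
    [0,0,0],
  ],
)

```text
clock: 19.75
tcp_pos: [560.9, -282.6, 101.8]
tool_rot: [0.001, 1.0, 0.001, -0.004]
ft_force: [-6.6, -0.3, -5.6]
opening: 0.1
finger_force: 3.7
```

Request:
play_rows(
  xyz=[
    [0,0,0],
    [0,0,0],
    [0,0,0],
    [0,0,0],
    [0,0,0],
  ],
  rotation=[
    [0,0,0],
    [0,0,0],
    [0,0,0],
    [0,0,0],
    [0,0,0],
  ],
)

```text
clock: 20.25
tcp_pos: [560.9, -282.6, 101.8]
tool_rot: [0.001, 1.0, 0.001, -0.004]
ft_force: [-8.1, -0.9, -5.1]
opening: 0.2
finger_force: 3.7
```

Now let the lever back slowly, then retreat and check.

Request:
play_rows(
  xyz=[
    [-0.012,0,0],
    [-0.024,0,0],
    [-0.036,0,0],
    [-0.048,0,0],
    [-0.06,0,0],
  ],
  rotation=[
    [0,0,0],
    [0,0,0],
    [0,0,0],
    [0,0,0],
    [0,0,0],
  ],
)

```text
clock: 20.75
tcp_pos: [503.1, -282.8, 104.7]
tool_rot: [0.0, 1.0, 0.0, 0.0]
ft_force: [-0.4, -1.1, 0.4]
opening: -0.1
finger_force: 0.0
```

Request:
play_rows(
  xyz=[
    [-0.015,0,0],
    [-0.025,0,0],
    [-0.025,0,0.04],
    [-0.025,0,0.08],
    [-0.025,0,0.1],
  ],
  rotation=[
    [0,0,0],
    [0,0,0],
    [0,0,0],
    [0,0,0],
    [0,0,0],
  ],
)

```text
clock: 21.25
tcp_pos: [478.9, -283.4, 209.1]
tool_rot: [0.001, 1.0, -0.001, 0.002]
ft_force: [-0.4, -0.2, 0.0]
opening: 0.3
finger_force: 0.0
```

Request:
play_rows(
  xyz=[
    [0,0,0],
    [0,0,0],
    [0,0,0],
    [0,0,0],
    [0,0,0],
  ],
  rotation=[
    [0,0,0],
    [0,0,0],
    [0,0,0],
    [0,0,0],
    [0,0,0],
  ],
)

```text
clock: 21.75
tcp_pos: [478.0, -282.7, 203.5]
tool_rot: [0.0, 1.0, 0.001, -0.001]
ft_force: [0.7, 0.1, 0.4]
opening: -0.0
finger_force: 0.0
```

```bash
python3 d.py | grep top; python3 - <<'E'
from h import *
g=cv2.imread('full_side.png').astype(int)
w=(g[225:255,295:345].max(2)<60);yy,xx=np.where(w);print(len(yy),xx.mean()+295,yy.mean()+225,'upright 309.9,239.5')
E
```

```text
top 70 (218.6,188.9;51) (230.6,198.5;118) (224.4,199.8;127) (231.6,203.2;87) (225.5,204.6;88) (235.2,212.4;127) (230.5,212.6;50)
top 0 (257.8,180.0;19) (246.2,189.0;57) (249.3,193.5;156) (254.6,194.8;101) (259.2,196.5;79) (250.9,198.5;92) (249.5,203.9;20) (265.1,214.3;10) (261.4,215.5;24) (252.8,217.0;20) (257.2,216.4;18)
top -70 (270.4,177.4;12) (272.5,185.2;94) (284.4,187.8;87) (277.6,189.5;85) (275.6,197.9;96) (290.5,202.1;93) (276.6,203.6;10) (277.5,206.8;26) (278.5,210.5;25) (287.8,209.4;20) (283.2,210.5;15)
124 309.88709677419354 239.93548387096774 upright 309.9,239.5
```

The wheels are unchanged and the lever is upright again, so I'll hand in.

```bash
python3 -c "
from workcell import r
print(r.hand_in())"
```

```text
the job is handed in; nothing more can be done
None
```

The job is handed in at about 22 s of the 67 s allowed: the marker reads 4-5-2, the silver valve's lever was held over for just over 2 s and is upright again, and the arm is clear; the hand-in returned no verdict.

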